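# Reset the tripped bench breaker

## Task

One of the three bench-outlet breakers has tripped: the little window on its deck shows red and its blue reset button has popped up inside the well. Push that breaker's rocker switch to off (press the end next to the well), then reach a fingertip into the well and press the sunken button until it stays fully home, then push the rocker back to on (press its far end). The other two breakers are in use, so leave their switches on; nothing is to be picked up, and the loose things round about stay where they are.

Things in the scene. Friction and masses are not known exactly. Their poses are not given: they have to be found in the camera images.
- unit_a_well (a point): Centre of the mouth of the TRIPPED breaker's reset well, on its flat top deck, 90 mm above the table. The well is an upright round hole 48 mm across, 26 mm deep, with a thin yellow ring round it. The point is fixed; x points along the breaker from the well to its rocker, z up.
- unit_a_button_top (a point): Centre of the flat top of the tripped breaker's blue reset button (24 mm across, in the middle of the well). Popped out it stands 8 mm below the well's mouth, home 14 mm below it. It moves with the button.
- unit_a_button (a joint): Blue reset button of the tripped breaker, in m: 0 popped out (start), 0.006 fully home. Pressed straight down; an over-centre mechanism resists with about 5 N at first, less up to half-way, then pulls it home, where it stays; let go before half-way it pops out again.
- unit_a_rocker (a joint): Black rocker of the tripped breaker, 49 x 27 mm, hinged across its middle 82 mm beyond the well's centre along x, in rad: 0 on (far end down, as at the start), 0.44 off (end next to the well down). It snaps over at 0.22 and stays on either side; about 6 N on an end moves it, the raised end going down about 8 mm.
- unit_a_off_end (a point): Point on the top face of the tripped breaker's rocker at which to press it off: the end nearer the well, with two fine white bars, 19 mm from the hinge. It moves with the rocker: about 17 mm above the deck when that end is raised, about 9 mm when it is down.
- unit_a_on_end (a point): The like point on the rocker's far end, at which to press it on: 19 mm beyond the hinge, about 9 mm above the deck at the start (down) and 17 mm when raised.
- unit_b_rocker (a joint): Rocker of a neighbouring breaker that is in use: 0 on, 0.44 off; snaps over at 0.22. To be left on.
- unit_c_rocker (a joint): Rocker of the other neighbouring breaker in use: 0 on, 0.44 off; snaps over at 0.22. To be left on.
- rail_base: Steel base plate, 150 x 236 mm, screwed to the table, carrying three like grey breakers side by side at 66 mm spacing, each 146 mm long (x), 63 mm wide, decks level. Origin at the centre of its underside; x from wells to rockers, y along the row, z up. Between well and rocker each deck has a 12 mm window: red if tripped, else green; its frame stands 3.5 mm high.
- jar: Loose parts jar with a red cap, 45 mm across, 61 mm tall, left of the breakers; origin at its underside.
- knob: Loose black instrument knob, 36 mm across, 21 mm tall, right of the breakers; origin at its underside.
- pen: Loose marker pen, 130 x 17 x 18 mm, lying in front of the breakers; origin at its underside, its length along y.
- tester: Loose black tester, 80 x 85 x 52 mm; origin at the centre of its underside.
- driver: Loose screwdriver with an orange handle, 196 mm long, 27 mm thick, lying along its y; origin at its underside.
- solder: Loose reel of solder, 55 mm across, 45 mm tall; origin at its underside.
- carton: Loose small blue and white carton, 56 x 68 x 40 mm; origin at the centre of its underside.

How it is judged:
On the way, in this order (a step that is already met when the one before it is completed fails the run):
1. the tripped breaker is switched off, its button still popped out (value of joint unit_a_rocker above 0.36 rad and value of joint unit_a_button below 0.003 m), for 0.1 s.
2. with the rocker off, the sunken button is pressed fully home (value of joint unit_a_rocker above 0.36 rad and value of joint unit_a_button above 0.005 m), for 0.2 s.
At the end, for the whole second after the job is handed in: The tripped breaker's reset button is home (0.005 m or more of its 0.006 m) and its rocker is on again (below 0.08 rad); both neighbours' rockers are on (below 0.08 rad) (value of joint unit_a_button above 0.005 m and value of joint each of unit_a_rocker, unit_b_rocker, unit_c_rocker below 0.08 rad); the robot touches nothing.
It fails at once if a neighbouring breaker is switched off (value of joint any of unit_b_rocker, unit_c_rocker above 0.22 rad).
It fails at once if a loose thing is lifted, carried or pushed away (more than 25 mm) (distance of any of jar, knob, pen, tester, driver, solder, carton from where it was at the start of the episode above 0.025 m).
It also fails if it takes over 45 s, if anything falls off the work surface, if the arm or the gripper's body presses on something with over 40 N, if the wrist force passes 120 N, or if a joint passes its speed limit or range.

## Robot

A 6-joint arm with a two-finger parallel gripper is mounted at the origin on a cart in front of the work surface, level with it; the furniture and walls round the work are solid. World frame = base frame: x ahead of the robot, y to its left, z up, the work surface at z = 0. Lengths are in m, angles in rad, forces in N, time in s.
With the tool pointing down it reaches from about 0.375 to 0.9 m from the base axis. Payload 3.1 kg.
Tool frame: the origin (TCP) lies on the centre line of the jaws, within the pads' length; the fingertips stand robot.nose_length ahead of it and the grasp point (between the pads) lies 6 mm ahead of it (robot.nose_length is the distance from the TCP to the fingertips, in m); z points along the fingers, y is the line along which they close (so a half turn about z gives the same grasp; the last joint's range is limited). The gripper opens to 87 mm and grips with 3 to 60 N. Pads are 19 mm wide; open, the fingers measure 117 mm over their backs; the gripper's body (75 mm by 190 mm) begins 51 mm behind the grasp point.
Start: joints at [-1.516, 0.527, 1.433, -0, 1.181, -0.178], TCP at [0.144, -0.608, 0.248] pointing down, gripper open.
Joint ranges: [-3.08, 3.08], [-0.75, 2.2], [0.22, 2.44], [-1.43, 4.57], [0, 2.65], [-2.85, 2.85]. Speed limits (rad/s): [2.79, 2.79, 3.14, 3.14, 3.14, 3.14].

## Interface

Orientations are given as a unit quaternion [x, y, z, w].
In Python, from rig import robot gives the robot as it stands.
- The arm moves only by the shell command python3 -m crank 'ROWS' [FORCE]. ROWS is JSON, one flat list of numbers, 7 for each row, row after row: the shift along the tool's x, y, z in mm, then the turn, a rotation vector about the tool's x, y, z in degrees, then the closure in counts, from 0 (fully open) to 255 (shut). In form: [x, y, z, ax, ay, az, fingers, x, y, z, ax, ay, az, fingers, ...]. A call has exactly 5 rows; each row is the pose to reach, as a shift and turn from the pose commanded when the call began, along the tool's axes at that moment; what a row does not reach only later rows make up. A row lasts 1/12 s, in which the tool goes at most 41.7 mm and 7.16 degrees, less where a joint would pass 70% of its speed; a pose out of reach is approached as far as the arm can. A call with a gripper value outside its range is refused whole. The fingers move at their own pace and stop on an object; FORCE is the grip in N (left out, the last holds). Time passes only in rows, so rows that repeat a pose let the fingers close, or fill a call up. It gives the time, the measured TCP pose, the force, the opening and the grip force at its end, in the units of the state.
- robot.get_obs(): the state, without advancing time (a new reading comes with each control period).
- robot.camera(name): name is "scene" or "top" or "wrist"; returns a dict with "pixels" (400x640x3 uint8, red, green, blue), "intrinsics" (3x3 intrinsics, pixels), "extrinsics" (4x4, takes a point from camera to world coordinates); the wrist camera has in their place "mount" (4x4, takes a point from camera to tool coordinates, whose origin is the TCP and whose axes are the flange's). Camera axes: x right, y down, z forward; pixel columns grow to the right and rows downward; lengths in m; the calibration is good to about 2 mm. A picture is of the moment at which its call begins: read the wrist's pose just before it. There is no depth.
- robot.hand_in(): hands the job in; it is judged then, once.
The state is a dict: "time": time; "q": joint angles; "joint_velocities": joint speeds; "joint_torque": joint torques, N m; "position": TCP position; "tool_rot": TCP orientation; "ft_force": force on the tool from outside, world axes, zero at the start; "moment": the same for the moment, N m; "grip_width": finger opening in m; "grip_force": force on a finger pad.
Only numpy, scipy, OpenCV 4.12 (cv2) and the standard library are available. Lean on these libraries where they do the work, as an engineer would, in place of code of your own. Each camera call takes 0.05 s, during which the arm holds its last target. There are 200 camera calls.

## Working session

There is one attempt and no reset: what is moved stays moved. The work goes in short steps, Python scripts to look and compute and a shell command to move; the robot and the scene stay as the last step left them, time stands still between calls to the robot, and variables do not carry over. Pictures are saved under pics/ and viewed, at most 10 in all, crops included, and the job is handed in when it is done.

```bash
mkdir -p pics; ls
python3 - <<'E'
from rig import robot
import cv2
o=robot.get_obs();print(o['position'],o['tool_rot'],robot.nose_length,o['time'],o['grip_width'])
for n in("top","scene"):
    c=robot.camera(n);cv2.imwrite(f"pics/{n}0.png",c["pixels"][:,:,::-1]);print(n,c["intrinsics"],c["extrinsics"])
E
```

```text
pics
[ 0.14419653 -0.60744912  0.24658083] [ 9.93230294e-01  1.16156870e-01  8.22065453e-05 -1.07608757e-03] 0.025 0.0 0.08724619250983286
top [[411.5451378    0.         312.45936652]
 [  0.         411.5451378  192.45873223]
 [  0.           0.           1.        ]] [[-0.01062124 -0.98575581  0.16784718  0.34251656]
 [-0.9999107   0.01183168  0.00621314  0.31082641]
 [-0.00811055 -0.1677662  -0.98579345  1.10471723]
 [ 0.          0.          0.          1.        ]]
scene [[495.60178428   0.         323.44171048]
 [  0.         495.60178428 196.58870245]
 [  0.           0.           1.        ]] [[-0.45058756 -0.44027407  0.77661419 -0.4698612 ]
 [-0.89243731  0.19978603 -0.40452588  0.81493385]
 [ 0.0229456  -0.8753538  -0.48293811  0.69698808]
 [ 0.          0.          0.          1.        ]]
```

View pics/top0.png

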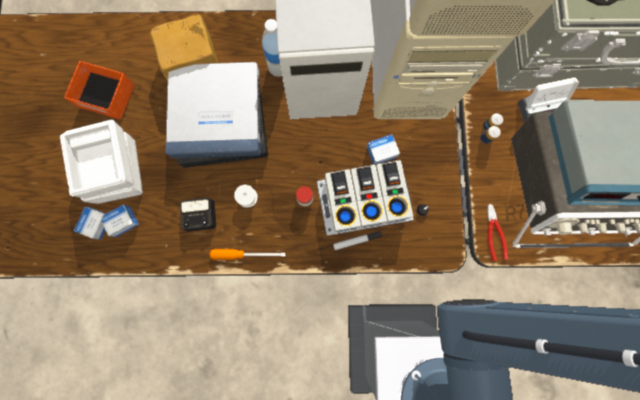

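View pics/scene0.png

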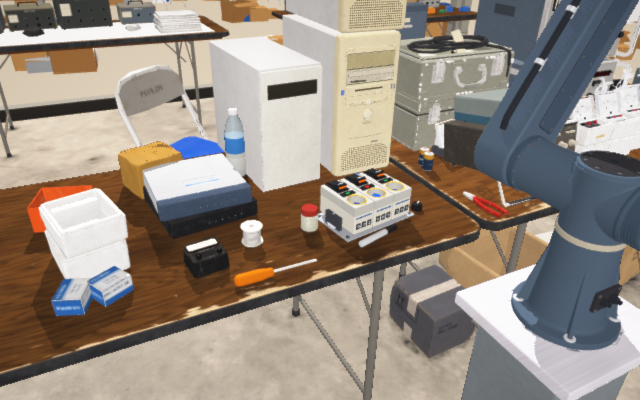

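The top view shows breakers around (365,200), with the middle window (369,197) red. I'll measure the ring and window positions.

```bash
cat > h.py <<'E'
import numpy as np, cv2
from scipy.spatial.transform import Rotation as R
from rig import robot
def tool():
    o=robot.get_obs();T=np.eye(4);T[:3,:3]=R.from_quat(o['tool_rot']).as_matrix();T[:3,3]=o['position'];return T
def shot(n):
    T=tool();c=robot.camera(n);X=T@c['mount'] if n=='wrist' else c['extrinsics'];return c['pixels'],c['intrinsics'],X
def cast(uv,K,X,z):
    d=X[:3,:3]@np.linalg.inv(K)@[uv[0],uv[1],1];return X[:3,3]+d*(z-X[2,3])/d[2]
def blobs(m,amin):
    n,_,s,c=cv2.connectedComponentsWithStats(m.astype(np.uint8));return [(s[i,4],c[i],s[i]) for i in range(1,n) if s[i,4]>=amin]
def to_tool(p): # world point -> mm in tool axes
    return (np.linalg.inv(tool())@np.r_[p,1])[:3]*1000
E
python3 - <<'E'
from h import *
p,K,X=shot('top')
cv2.imwrite('pics/c1.png',cv2.resize(p[145:255,290:435,::-1],None,fx=5,fy=5,interpolation=cv2.INTER_CUBIC))
h=cv2.cvtColor(p,cv2.COLOR_RGB2HSV).astype(int)
roi=np.zeros(h.shape[:2],bool);roi[150:240,315:420]=1
H,S,V=h[...,0],h[...,1],h[...,2]
for n,m,z in(('blue',(H>95)&(H<125)&(S>150)&(V>80),.08),('yellow',(H>18)&(H<35)&(S>110),.09),('red',((H<8)|(H>172))&(S>150),.0935),('green',(H>40)&(H<80)&(S>120),.0935)):
    for a,c,s in blobs(m&roi,4): print(n,a,c.round(1),cast(c,K,X,z).round(4))
E
```

```text
blue 97 [396.2 206.8] [0.4779 0.1078 0.08  ]
blue 102 [370.9 211. ] [0.4682 0.1715 0.08  ]
blue 95 [344.9 215.9] [0.4565 0.2368 0.08  ]
yellow 95 [396.8 205.9] [0.479  0.1082 0.09  ]
yellow 103 [371.  210.7] [0.4677 0.1726 0.09  ]
yellow 101 [344.8 215.6] [0.4563 0.2377 0.09  ]
red 26 [368.5 195.8] [0.5045 0.1779 0.0935]
green 22 [394.5 191.4] [0.515  0.1129 0.0935]
green 22 [342.5 200.5] [0.4935 0.2428 0.0935]
```

View pics/c1.png

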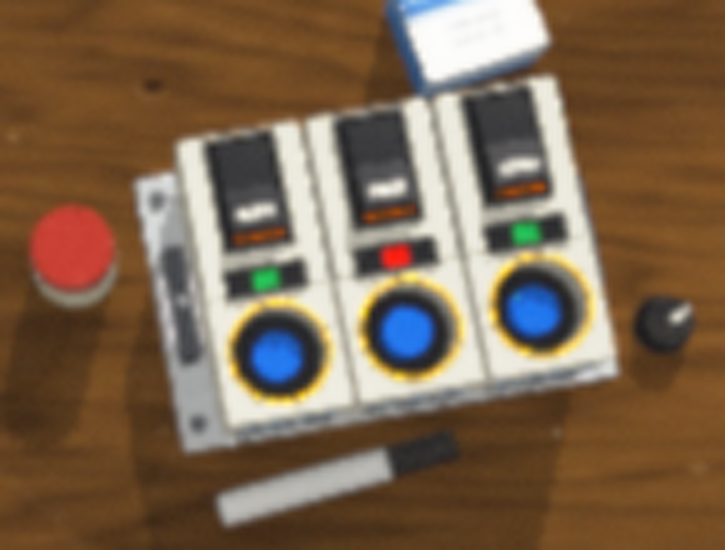

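The crop confirms it: the middle breaker has the red window. The row axis gives breaker x at about 10° yaw. I'll raise the tool, close the fingers, align the yaw and travel over.

```bash
python3 -m crank '[0,0,-25,0,0,1,255,0,0,-50,0,0,2,255,0,0,-75,0,0,3,255,0,0,-100,0,0,3.4,255,0,0,-100,0,0,3.4,255]' 20
python3 -m crank '[30,-25,0,0,0,0,255,60,-50,0,0,0,0,255,90,-75,0,0,0,0,255,120,-100,0,0,0,0,255,150,-125,0,0,0,0,255]'
```

```text
time: 0.57
position: [0.1445, -0.6107, 0.3532]
tool_rot: [0.996, 0.087, -0.0, 0.005]
ft_force: [-0.4, -1.5, 0.2]
grip_width: 0.0614
grip_force: 0.0
time: 0.98
position: [0.271, -0.4572, 0.3466]
tool_rot: [0.996, 0.086, -0.0, -0.001]
ft_force: [0.9, -0.8, 0.1]
grip_width: 0.0285
grip_force: 0.0
```

```bash
python3 -m crank '[22,-28,0,0,0,0,255,44,-56,0,0,0,0,255,66,-84,0,0,0,0,255,88,-112,0,0,0,0,255,110,-140,0,0,0,0,255]'
python3 -m crank '[13,-33,0,0,0,0,255,26,-66,0,0,0,0,255,39,-99,0,0,0,0,255,52,-132,0,0,0,0,255,65,-165,0,0,0,0,255]'
python3 -m crank '[10,-35,0,0,0,0,255,20,-70,0,0,0,0,255,30,-105,0,0,0,0,255,40,-140,0,0,0,0,255,40,-140,0,0,0,0,255]'
```

```text
time: 1.4
position: [0.3548, -0.3002, 0.3468]
tool_rot: [0.996, 0.087, -0.0, -0.001]
ft_force: [0.9, 0.5, 0.1]
grip_width: 0.0016
grip_force: 0.0
time: 1.82
position: [0.3897, -0.1265, 0.3469]
tool_rot: [0.996, 0.086, -0.0, -0.0]
ft_force: [0.2, -0.7, 0.6]
grip_width: 0.0003
grip_force: 0.0
time: 2.23
position: [0.4042, 0.022, 0.3469]
tool_rot: [0.996, 0.09, -0.0, -0.002]
ft_force: [0.2, 0.6, -0.1]
grip_width: 0.0006
grip_force: 0.0
```

```bash
python3 -m crank '[24,-28,0,0,0,0,255,48,-56,0,0,0,0,255,72,-84,0,0,0,0,255,97,-113,0,0,0,0,255,97,-113,0,0,0,0,255]'
python3 - <<'E'
from h import *
p,K,X=shot('wrist');print(tool().round(3))
cv2.imwrite('pics/w1.png',p[:,:,::-1])
E
```

```text
time: 2.65
position: [0.4845, 0.1484, 0.3469]
tool_rot: [0.996, 0.089, 0.002, -0.001]
ft_force: [0.3, -0.6, 0.3]
grip_width: 0.0001
grip_force: 0.0
[[ 0.984  0.177 -0.     0.483]
 [ 0.177 -0.984  0.     0.146]
 [-0.    -0.    -1.     0.347]
 [ 0.     0.     0.     1.   ]]
```

View pics/w1.png

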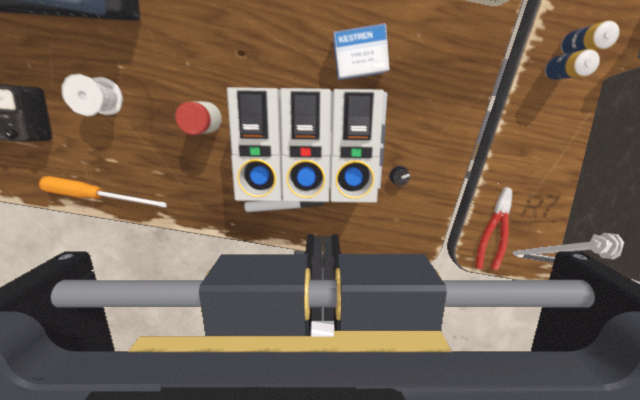

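The wrist view shows the row upright and aligned, with the tripped middle unit at (305,150): red window, well at (306,177), rocker at (305,115). I'll measure from here.

```bash
cat > m.py <<'E'
from h import *
p,K,X=shot('wrist')
h=cv2.cvtColor(p,cv2.COLOR_RGB2HSV).astype(int);H,S,V=h[...,0],h[...,1],h[...,2]
y=(H>18)&(H<35)&(S>110)&(V>90);roi=np.zeros_like(y);roi[:225,210:410]=1
W=[]
for a,c,s in blobs(cv2.dilate((y&roi).astype(np.uint8),np.ones((3,3))),60):
    cc=[s[0]+s[2]/2-.5,s[1]+s[3]/2-.5];w=cast(cc,K,X,.09)
    print('ring',a,np.round(cc,1),s[2:4],w.round(4));W.append(w)
for n,m in(('red',((H<8)|(H>172))&(S>150)),('green',(H>40)&(H<85)&(S>120))):
    for a,c,s in blobs(m&roi,20): print(n,a,c.round(1),cast(c,K,X,.0925).round(4))
E
python3 m.py
```

```text
ring 491 [254. 175.] [41 41] [0.4603 0.235  0.09  ]
ring 482 [303.5 175.5] [40 40] [0.4713 0.1697 0.09  ]
ring 486 [352.5 176.5] [40 40] [0.4817 0.1049 0.09  ]
red 93 [302.9 149. ] [0.5065 0.176  0.0925]
green 84 [251.8 148.2] [0.4958 0.2412 0.0925]
green 78 [353.6 149.5] [0.5175 0.1113 0.0925]
```

Run:
```python
from h import *
print(tool()[:3].round(4)); print(to_tool([.5335,.1802,.165]))
```

```text
[[ 9.846e-01  1.750e-01 -2.100e-03  4.814e-01]
 [ 1.750e-01 -9.846e-01 -8.000e-04  1.448e-01]
 [-2.200e-03  4.000e-04 -1.000e+00  3.465e-01]]
[ 57.95292412 -25.85010946 181.31052588]
```

```bash
python3 -m crank '[15,-6,35,0,0,0,255,30,-13,70,0,0,0,255,45,-20,105,0,0,0,255,58,-26,140,0,0,0,255,58,-26,140,0,0,0,255]'
python3 -m crank '[0,0,0,0,0,0,255,0,0,0,0,0,0,255,0,0,0,0,0,0,255,0,0,0,0,0,0,255,0,0,0,0,0,0,255]'
cat >> m.py <<'E'
cv2.imwrite('pics/w2.png',p[:,:,::-1]);print(tool()[:3].round(4))
E
python3 m.py
```

```text
time: 3.17
position: [0.531, 0.1783, 0.1997]
tool_rot: [0.996, 0.086, -0.007, 0.0]
ft_force: [-0.9, -0.7, -0.0]
grip_width: 0.0004
grip_force: 0.0
time: 3.58
position: [0.5346, 0.1797, 0.21]
tool_rot: [0.996, 0.086, 0.002, -0.0]
ft_force: [-1.1, -0.5, 0.6]
grip_width: 0.0005
grip_force: 0.0
[[ 9.850e-01  1.724e-01  3.600e-03  5.345e-01]
 [ 1.724e-01 -9.850e-01  4.000e-04  1.798e-01]
 [ 3.600e-03  2.000e-04 -1.000e+00  2.096e-01]]
```

View pics/w2.png

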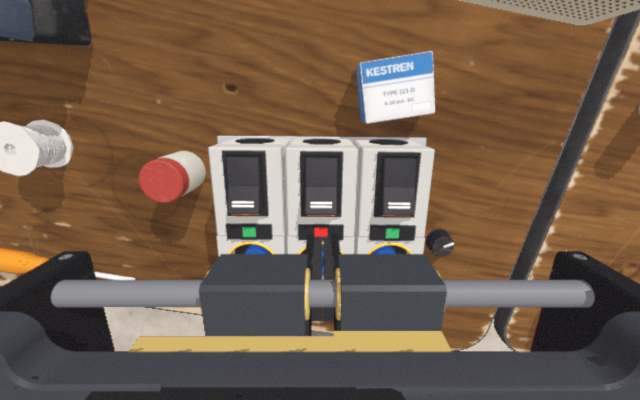

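Closer now, the red window is at (321,231), the white bars of the raised end at (321,204), and the rocker spans rows 151–217.

Run:
```python
from h import *
p,K,X=shot('wrist')
for n,uv,z in(('win',(321,231.5),.0935),('bars',(320.5,204),.107),('rock near',(321,216.5),.107),('rock far',(321,151),.099),('deck far',(321,139),.09),('winL',(249.5,231.5),.0935),('winR',(392.5,233),.0935)):
    w=cast(uv,K,X,z);print(n,w.round(4),to_tool(w).round(1))
```

```text
win [0.5085 0.1763 0.0935] [-26.4  -1.  115.6]
bars [0.5389 0.182  0.107 ] [  4.5  -1.3 102.2]
rock near [0.5279 0.1797 0.107 ] [ -6.7  -0.9 102.2]
rock far [0.5815 0.1891 0.099 ] [ 47.7  -0.9 110.3]
deck far [0.5902 0.1906 0.09  ] [ 56.5  -0.9 119.4]
winL [0.4972 0.2406 0.0935] [-26.4 -66.3 115.6]
winR [0.5184 0.1117 0.0935] [-27.8  64.4 115.6]
```

```bash
python3 -m crank '[0,-1,20,0,0,0,255,0,-1,40,0,0,0,255,0,-1,60,0,0,0,255,0,-1,70,0,0,0,255,0,-1,70,0,0,0,255]'
python3 -m crank '[0,0,0,0,0,0,255,0,0,0,0,0,0,255,0,0,0,0,0,0,255,0,0,0,0,0,0,255,0,0,0,0,0,0,255]'
```

```text
time: 4.1
position: [0.5323, 0.1808, 0.1358]
tool_rot: [0.996, 0.087, -0.002, 0.0]
ft_force: [-0.6, 0.1, -0.3]
grip_width: 0.0006
grip_force: 0.0
time: 4.52
position: [0.5344, 0.1811, 0.1384]
tool_rot: [0.996, 0.087, 0.001, -0.0]
ft_force: [-0.5, -0.1, 0.4]
grip_width: 0.0007
grip_force: 0.0
```

```bash
python3 -m crank '[0,0,3,0,0,0,255,0,0,6,0,0,0,255,0,0,8,0,0,0,255,0,0,10,0,0,0,255,0,0,11,0,0,0,255]'
python3 -m crank '[0,0,2,0,0,0,255,0,0,2,0,0,0,255,0,0,2,0,0,0,255,0,0,2,0,0,0,255,0,0,2,0,0,0,255]'
```

```text
time: 4.93
position: [0.5339, 0.181, 0.126]
tool_rot: [0.996, 0.087, 0.0, -0.0]
ft_force: [0.9, 0.1, -0.1]
grip_width: 0.0006
grip_force: 0.0
time: 5.35
position: [0.5341, 0.181, 0.1253]
tool_rot: [0.996, 0.087, 0.0, -0.0]
ft_force: [-2.3, -0.4, 6.1]
grip_width: 0.0011
grip_force: 3.4
```

```bash
python3 -m crank '[0,0,1,0,0,0,255,0,0,2,0,0,0,255,0,0,2,0,0,0,255,0,0,2,0,0,0,255,0,0,2,0,0,0,255]'
python3 -m crank '[0,0,-8,0,0,0,255,0,0,-30,0,0,0,255,0,0,-60,0,0,0,255,0,0,-75,0,0,0,255,0,0,-75,0,0,0,255]'
python3 - <<'E'
from h import *
p,K,X=shot('wrist');cv2.imwrite('pics/w3.png',p[100:300,150:500,::-1]);print(tool()[:3].round(4),robot.get_obs()['time'])
E
```

```text
time: 5.77
position: [0.5342, 0.181, 0.125]
tool_rot: [0.996, 0.087, 0.001, 0.0]
ft_force: [-4.4, -0.5, 17.2]
grip_width: 0.0006
grip_force: 8.9
time: 6.18
position: [0.5367, 0.1814, 0.2011]
tool_rot: [0.996, 0.087, 0.004, -0.0]
ft_force: [0.3, -0.4, 0.1]
grip_width: 0.0003
grip_force: 0.0
[[ 9.850e-01  1.726e-01  4.800e-03  5.354e-01]
 [ 1.726e-01 -9.850e-01  7.000e-04  1.812e-01]
 [ 4.900e-03  2.000e-04 -1.000e+00  1.991e-01]] 6.2333
```

View pics/w3.png

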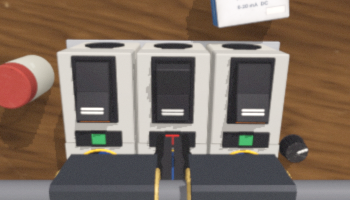

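The middle rocker now sits differently from its neighbours, with its far end raised. The hard stop at 17 N also fits switched off. Next is the well.

```bash
python3 - <<'E'
from h import *
print(to_tool([.473,.170,.13]))
E
python3 -m crank '[-20,1,0,0,0,0,255,-40,1,0,0,0,0,255,-63,0,0,0,0,0,255,-63,0,0,0,0,0,255,-63,0,0,0,0,0,255]'
python3 -m crank '[0,0,0,0,0,0,255,0,0,0,0,0,0,255,0,0,0,0,0,0,255,0,0,0,0,0,0,255,0,0,0,0,0,0,255]'
python3 - <<'E'
from h import *
print(to_tool([.473,.170,.13]))
p,K,X=shot('wrist');cv2.imwrite('pics/w4.png',p[:,:,::-1])
E
```

```text
[-63.68672656   0.26618956  68.83517878]
time: 6.65
position: [0.47, 0.1699, 0.1962]
tool_rot: [0.996, 0.087, -0.002, 0.0]
ft_force: [-0.1, -0.1, -0.7]
grip_width: 0.0006
grip_force: 0.0
time: 7.07
position: [0.4724, 0.1701, 0.1974]
tool_rot: [0.996, 0.087, 0.0, 0.0]
ft_force: [0.3, -0.6, 0.6]
grip_width: 0.0003
grip_force: 0.0
[ 0.60081441  0.22556717 67.42860986]
```

View pics/w4.png

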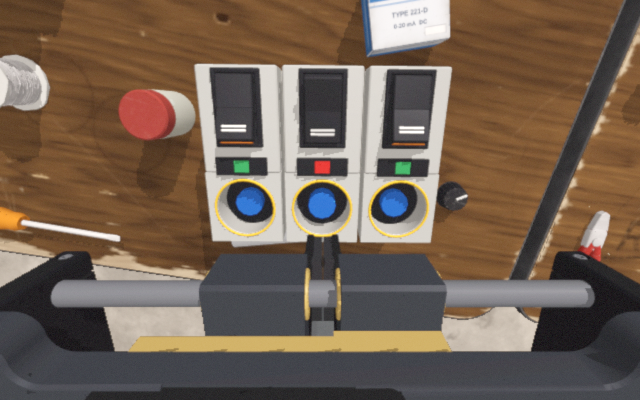

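The middle rocker is clearly off, with its orange edge hidden. Its ring is centred near (321,208), and I'll cast that for the final centring.

Run:
```python
from h import *
p,K,X=shot('wrist')
h=cv2.cvtColor(p,cv2.COLOR_RGB2HSV).astype(int);H,S,V=h[...,0],h[...,1],h[...,2]
y=((H>18)&(H<35)&(S>110)&(V>90))
for x0,x1 in((205,280),(284,358),(362,438)):
    m=np.zeros_like(y);m[170:246,x0:x1]=1
    v,u=np.nonzero(y&m);(c,ax,an)=cv2.fitEllipse(np.c_[u,v].astype(np.float32))
    w=cast(c,K,X,.09);print(np.round(c,1),np.round(ax,1),w.round(4),to_tool(w).round(1))
```

```text
[244.6 207.2] [53.8 59.3] [0.4605 0.2358 0.09  ] [-1.000e-01 -6.670e+01  1.075e+02]
[321.5 208. ] [55.1 58. ] [0.4712 0.1705 0.09  ] [ -0.8  -0.6 107.5]
[398.3 208.5] [53.6 59.2] [0.4823 0.1054 0.09  ] [ -1.1  65.5 107.5]
```

```bash
python3 -m crank '[0,0,25,0,0,0,255,-1,0,50,0,0,0,255,-1,0,70,0,0,0,255,-1,0,75,0,0,0,255,-1,0,75,0,0,0,255]'
python3 -m crank '[0,0,0,0,0,0,255,0,0,0,0,0,0,255,0,0,2,0,0,0,255,0,0,5,0,0,0,255,0,0,8,0,0,0,255]'
python3 -m crank '[0,0,2,0,0,0,255,0,0,4,0,0,0,255,0,0,6,0,0,0,255,0,0,8,0,0,0,255,0,0,9,0,0,0,255]'
```

```text
time: 7.58
position: [0.4699, 0.1698, 0.1213]
tool_rot: [0.996, 0.087, -0.002, 0.0]
ft_force: [0.7, 0.1, -0.2]
grip_width: 0.0006
grip_force: 0.0
time: 8.0
position: [0.4713, 0.17, 0.1151]
tool_rot: [0.996, 0.087, 0.001, -0.0]
ft_force: [-0.7, -0.7, 0.3]
grip_width: 0.0005
grip_force: 0.0
time: 8.42
position: [0.4709, 0.1699, 0.1055]
tool_rot: [0.996, 0.087, 0.0, 0.0]
ft_force: [-0.1, -0.5, 2.7]
grip_width: 0.0004
grip_force: 1.5
```

Tip at 80.5 mm with contact starting; 5–7 mm more to go.

```bash
python3 -m crank '[0,0,2,0,0,0,255,0,0,4,0,0,0,255,0,0,5,0,0,0,255,0,0,6,0,0,0,255,0,0,6,0,0,0,255]'
python3 -m crank '[0,0,0,0,0,0,255,0,0,1,0,0,0,255,0,0,1,0,0,0,255,0,0,1,0,0,0,255,0,0,1,0,0,0,255]'
```

```text
time: 8.83
position: [0.4709, 0.1699, 0.1007]
tool_rot: [0.996, 0.087, 0.0, 0.0]
ft_force: [-3.1, -1.1, 11.6]
grip_width: 0.0005
grip_force: 6.1
time: 9.25
position: [0.4709, 0.1699, 0.1006]
tool_rot: [0.996, 0.087, 0.001, 0.0]
ft_force: [-3.5, -0.5, 19.7]
grip_width: 0.0004
grip_force: 9.9
```

Hard stop at home (tip 75.6 mm, 20 N). I'll withdraw and go over the far end.

```bash
python3 -m crank '[0,0,-20,0,0,0,255,0,0,-45,0,0,0,255,0,0,-75,0,0,0,255,0,0,-90,0,0,0,255,0,0,-90,0,0,0,255]'
python3 - <<'E'
from h import *
p,K,X=shot('wrist');cv2.imwrite('pics/w5.png',p[40:260,180:460,::-1])
E
python3 -m crank '[25,0,0,0,0,0,255,50,0,0,0,0,0,255,75,0,0,0,0,0,255,101,0,0,0,0,0,255,101,0,0,0,0,0,255]'
python3 -m crank '[0,0,10,0,0,0,255,0,0,20,0,0,0,255,0,0,30,0,0,0,255,0,0,40,0,0,0,255,0,0,40,0,0,0,255]'
python3 -m crank '[0,0,0,0,0,0,255,0,0,0,0,0,0,255,0,0,0,0,0,0,255,0,0,0,0,0,0,255,0,0,0,0,0,0,255]'
```

```text
time: 9.67
position: [0.4731, 0.1703, 0.1917]
tool_rot: [0.996, 0.087, 0.004, -0.0]
ft_force: [-0.4, 0.1, 0.9]
grip_width: 0.0005
grip_force: 0.0
time: 10.13
position: [0.5753, 0.1877, 0.187]
tool_rot: [0.996, 0.086, 0.002, -0.0]
ft_force: [1.2, 0.5, 0.5]
grip_width: 0.0004
grip_force: 0.0
time: 10.55
position: [0.5674, 0.187, 0.1453]
tool_rot: [0.996, 0.087, -0.003, 0.0]
ft_force: [-1.0, -0.2, 0.8]
grip_width: 0.0002
grip_force: 0.0
time: 10.97
position: [0.5707, 0.1874, 0.1492]
tool_rot: [0.996, 0.087, 0.001, -0.0]
ft_force: [-0.7, -0.7, 0.7]
grip_width: 0.0007
grip_force: 0.0
```

View pics/w5.png

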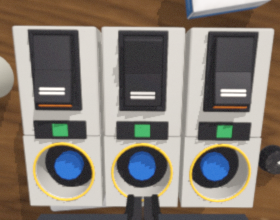

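The middle window is now green, so the button is home, and the rocker is still off. Next I press the far end.

```bash
python3 -m crank '[0,0,5,0,0,0,255,0,0,10,0,0,0,255,0,0,14,0,0,0,255,0,0,17,0,0,0,255,0,0,20,0,0,0,255]'
python3 -m crank '[0,0,2,0,0,0,255,0,0,3,0,0,0,255,0,0,4,0,0,0,255,0,0,5,0,0,0,255,0,0,5,0,0,0,255]'
python3 -m crank '[0,0,1,0,0,0,255,0,0,1.5,0,0,0,255,0,0,1.5,0,0,0,255,0,0,1.5,0,0,0,255,0,0,1.5,0,0,0,255]'
```

```text
time: 11.38
position: [0.5719, 0.1876, 0.1289]
tool_rot: [0.996, 0.087, 0.002, -0.0]
ft_force: [2.3, -0.6, 1.9]
grip_width: 0.0004
grip_force: 0.9
time: 11.8
position: [0.57, 0.1873, 0.125]
tool_rot: [0.996, 0.087, -0.0, 0.0]
ft_force: [-2.4, -0.3, 9.6]
grip_width: 0.0005
grip_force: 4.8
time: 12.22
position: [0.57, 0.1873, 0.1248]
tool_rot: [0.996, 0.087, 0.0, 0.0]
ft_force: [-3.0, 0.0, 16.5]
grip_width: 0.0001
grip_force: 8.3
```

```bash
python3 -m crank '[0,0,-15,0,0,0,255,0,0,-40,0,0,0,255,-30,0,-60,0,0,0,255,-65,0,-70,0,0,0,255,-100,0,-75,0,0,0,255]'
python3 -m crank '[0,0,0,0,0,0,255,0,0,0,0,0,0,255,0,0,0,0,0,0,255,0,0,0,0,0,0,255,0,0,0,0,0,0,255]'
python3 - <<'E'
from h import *
p,K,X=shot('wrist');cv2.imwrite('pics/w6.png',p[40:260,180:460,::-1])
E
```

```text
time: 12.63
position: [0.4714, 0.17, 0.1982]
tool_rot: [0.996, 0.087, 0.001, -0.0]
ft_force: [-0.4, -0.2, 1.0]
grip_width: 0.0004
grip_force: 0.0
time: 13.05
position: [0.4732, 0.1702, 0.1968]
tool_rot: [0.996, 0.087, 0.0, -0.0]
ft_force: [0.5, -0.0, 0.0]
grip_width: 0.0005
grip_force: 0.0
```

View pics/w6.png

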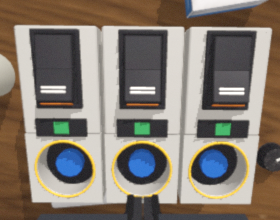

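All three units now look alike: green windows, orange edges visible (on) and buttons home. The arm is clear of everything.

```bash
python3 -c "
from rig import robot
print(robot.hand_in())"
```

```text
the job is handed in; nothing more can be done
None
```

I switched the tripped middle breaker off, pressed its reset button home (its window went green) and switched it back on; the last picture shows both neighbours still on, and the job is handed in, though no verdict came back.

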